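# Stack a bronze's plinth in the assembly fixture and close the keeper

## Robot

A 6-joint arm with a two-finger parallel gripper is mounted at the origin on the work surface. World frame = base frame: x ahead of the robot, y to its left, z up, the work surface at z = 0. Lengths are in m, angles in rad, forces in N, time in s.
With the tool pointing down it reaches from about 0.25 to 0.725 m from the base axis. Payload 9.7 kg.
Tool frame: the origin (TCP) lies between the finger pads; the fingertips stand 8 mm ahead of it and the grasp point (between the pads) lies 11 mm behind it; z points along the fingers, y is the line along which they close (so a half turn about z gives the same grasp; the last joint's range is limited). The gripper opens to 85 mm and grips with 20 to 120 N. Pads are 22 mm wide; open, the fingers measure 114 mm over their backs; the gripper's body (76 mm by 85 mm) begins 54 mm behind the grasp point. The pads swing forward as they close: fully open they stand 13 mm farther back than shut.
Start: joints at [1.218, 0.087, 0.176, 1.66, 0, 1.571], TCP at [0.19, 0.516, 0.213] pointing down, gripper open.
Joint ranges: [-3.13, 3.13], [-0.85, 1.81], [-1.15, 1.24], [-2.2, 2.28], [-1.44, 1.52], [-3.14, 3.14]. Speed limits (rad/s): [2.22, 2.22, 2.57, 3.14, 3.14, 3.14].

## Interface

Orientations are given as a 3x3 rotation matrix whose columns are the frame's x, y, z axes.
In Python, from workcell import env gives the robot as it stands.
- The arm moves only by the tool servo_tool, never from a script. Its argument "commands" is a list of rows, each an object with "xyz": the shift along the tool's x, y, z in mm, a list of three; "yaw": the turn about the tool's z in degrees. In form: [{"xyz": [dx, dy, dz], "yaw": yaw}, ...]. A call has 1 to 8 rows; each row is the pose to reach, as a shift and turn from the pose commanded when the call began, along the tool's axes at that moment; what a row does not reach only later rows make up. A row lasts 1/8 s, in which the tool goes at most 62.5 mm and 10.7 degrees, less where a joint would pass 70% of its speed; a pose out of reach is approached as far as the arm can. A call with a gripper value outside its range is refused whole. "hand" is the opening, from 0 (shut) to 1 (fully open), set as the call begins (left out, the last holds). The fingers move at their own pace and stop on an object; the grip force is fixed at half the most. Time passes only in rows, so rows that repeat a pose let the fingers close. It gives the time, the measured TCP pose, the force, the opening and the grip force at its end, in the units of the state.
- env.state(): the state, without advancing time (a new reading comes with each control period).
- env.grab_frame(name): name is "scene" or "top" or "wrist"; returns a dict with "frame" (480x640x3 uint8, blue, green, red), "intrinsics" (3x3 intrinsics, pixels), "rvec" (rotation vector, rad) and "tvec" (3), from world to camera coordinates, as OpenCV has them. Camera axes: x right, y down, z forward; pixel columns grow to the right and rows downward; lengths in m; the calibration is good to about 2 mm. A picture is of the moment at which its call begins. There is no depth.
- env.hand_in(): hands the job in; it is judged then, once.
The state is a dict: "time": time; "qpos": joint angles; "dq": joint speeds; "effort": joint torques, N m; "tool_pos": TCP position; "orientation": TCP orientation; "force": force on the tool from outside, world axes, zero at the start; "torque": the same for the moment, N m; "gripper_width": opening from 0.0 (shut) to 1.0 (fully open); "gripper_force": force on a finger pad.
Only numpy, scipy, OpenCV 4.12 (cv2) and the standard library are available. Lean on these libraries where they do the work, as an engineer would, in place of code of your own. Each camera call takes 0.05 s, during which the arm holds its last target. There are 200 camera calls.

## Task

Assemble the sculpture's plinth in the fixture's pocket, one part after the other: first the thick timber block, then the flat spacer plate, then the bronze cap right way up, each set down gently (not dropped) so that it sits flat, square and fully home on the one below before you let go and fetch the next. Then swing the keeper bar fully in over the finished stack, up to its stop, and let go; leave everything else on the bench where it is.

Things in the scene. Friction and masses are not known exactly. Their poses are not given: they have to be found in the camera images.
- plinth_block: Dark timber block, 110 x 62 x 50 mm high (the thick rectangular part). Origin: centre of its underside; x along the 110 mm length, y across the 62 mm width, z up. Same after a half turn.
- spacer_plate: Plain rectangular wooden plate with square corners, 110 x 62 x 16 mm high. Origin: centre of its underside; x along the length, y across the width, z up. Same after a half turn.
- bronze_cap: Stepped cast bronze cap lying right way up: lower tier 110 x 62 x 16 mm high with corners rounded to 20 mm radius, upper tier 92 x 44 x 8 mm (24 mm high in all). Origin: centre of its underside; x along the length, y across the width, z up. Same after a half turn.
- fixture: Aluminium fixture fixed to the table: base 225 x 132 x 12 mm, four corner angles (walls 6 mm) round an open pocket 116 x 66 mm, long along the fixture's x. Walls are vertical up to 88 mm above the table, then flare outward to 99 mm. Both long sides are open over 60 mm (|x| < 30 mm) for the fingers. Origin: under the pocket centre at table height; z up.
- pocket (a point): Centre of the pocket's floor, 12 mm above the table; axes as the fixture.
- keeper (a joint): Steel keeper bar on a vertical hinge at the fixture's +x end, rad. 0 (stop): bar across the pocket, knob over its centre. Grows as the bar swings out to the fixture's +y side; at 1.57 it points along +y; stop at 2.2. Stays where left. Bar 22 mm wide, 10 mm thick, underside 105 mm above the table, 3 mm above a complete stack.
- keeper_knob (a point): Centre of the top of the upright black knob (22 mm dia, 36 mm high above the bar, its top 151 mm above the table) at the keeper bar's free end, 108 mm from the hinge axis.
- keeper_pivot (a point): Point on the keeper's hinge axis, 108 mm along the fixture's +x from the pocket centre, 105 mm above the table. The bar turns on a 28 mm dia post.
- wax_tin: Bystander: low plain metal tin, 68 dia x 40 high mm; leave it where it is. Origin at the centre of its underside when standing or lying as found.
- spatula: Bystander: spatula lying flat, 190 long mm; leave it where it is. Origin at the centre of its underside when standing or lying as found.
- brush: Bystander: brush lying flat, 220 long mm; leave it where it is. Origin at the centre of its underside when standing or lying as found.
- wrench: Bystander: wrench lying flat, 180 long mm; leave it where it is. Origin at the centre of its underside when standing or lying as found.
- jar: Bystander: amber glass jar with black cap, 72 dia x 120 high mm; leave it where it is. Origin at the centre of its underside when standing or lying as found.
- mug: Bystander: blue mug, 80 dia x 90 high mm; leave it where it is. Origin at the centre of its underside when standing or lying as found.
Things that resemble listed ones, but are neither listed nor needed, are in the scene too. Several things have the shape of the bronze_cap; the one meant has the colours described above.

How it is judged:
By the outcome, as a careful person would: the job done as asked, in the order asked, and still so for the second after the job is handed in, with the robot touching nothing.
It also fails if it takes over 72 s, if anything falls off the work surface, if the arm or the gripper's body presses on something with over 40 N, if the wrist force passes 120 N, or if a joint passes its speed limit or range.

## Working session

There is one attempt and no reset: what is moved stays moved. The work goes in short steps, Python scripts to look and compute and a tool call to move; the robot and the scene stay as the last step left them, time stands still between calls to the robot, and variables do not carry over. Pictures are saved under pics/ and viewed, at most 10 in all, crops included, and the job is handed in when it is done.

Besides the shell and the picture viewer there is one more tool, called after "Emit:" in YAML: its name, and indented under it one key for each argument. servo_tool: Moves the arm, as the interface text tells. Its arguments: {"type":"object","properties":{"commands":{"type":"array"},"hand":{"type":"number"}},"required":["commands"]}

```bash
mkdir -p pics; ls; cat > h.py <<'E'
import numpy as np, cv2
from workcell import env
def grab(n,save=None):
    f=env.grab_frame(n)
    if save: cv2.imwrite('pics/'+save,f['frame'])
    return f
def ray(f,uv,z):
    K=np.array(f['intrinsics'],float);R=cv2.Rodrigues(np.array(f['rvec'],float))[0];t=np.array(f['tvec'],float).ravel()
    c=-R.T@t; p=cv2.undistortPoints(np.array([[uv]],float),K,None).ravel()
    d=R.T@np.array([p[0],p[1],1]); return c+d*(z-c[2])/d[2]
def proj(f,P):
    return cv2.projectPoints(np.array(P,float).reshape(-1,3),np.array(f['rvec'],float),np.array(f['tvec'],float),np.array(f['intrinsics'],float),None)[0].reshape(-1,2)
def totool(d):
    R=np.array(env.state()['orientation']); return R.T@np.array(d)*1000
E
python3 - <<'E'
from h import *
for n in ('top','scene'):
    f=grab(n,n+'0.png'); np.savez(n+'0.npz',**f)
    R=cv2.Rodrigues(np.array(f['rvec'],float))[0]; print(n,-R.T@np.array(f['tvec']).ravel(), f['intrinsics'][0][0])
s=env.state(); print({k:np.round(v,3).tolist() for k,v in s.items()})
E
```

```text
pics
top [0.26179857 0.13798112 1.700385  ] 601.3739543972052
scene [ 0.99803138 -0.73630648  0.75354521] 460.7682118689721
{'time': 0.1, 'qpos': [1.218, 0.087, 0.175, 1.66, 0.0, 1.571], 'dq': [-0.001, -0.001, 0.002, -0.001, 0.001, 0.001], 'effort': [-0.0, -52.156, 46.565, 0.016, -0.0, -0.0], 'tool_pos': [0.19, 0.516, 0.212], 'orientation': [[-0.938, 0.346, -0.0], [0.346, 0.938, -0.001], [0.0, -0.001, -1.0]], 'force': [-0.234, 0.585, -0.094], 'torque': [0.011, 0.003, 0.035], 'gripper_force': 0.0, 'gripper_width': 0.997}
```

View pics/top0.png

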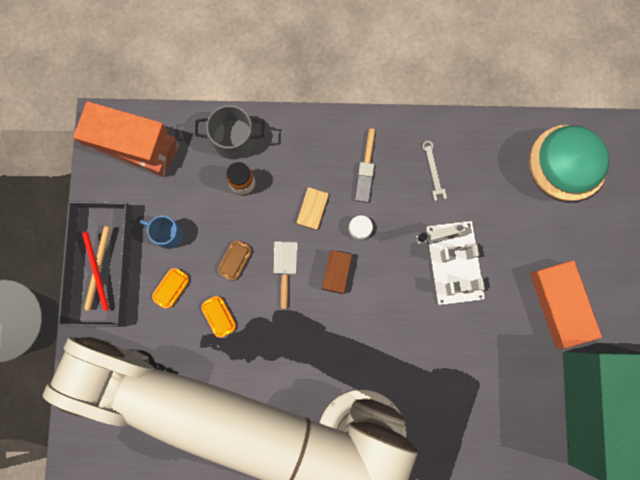

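View pics/scene0.png

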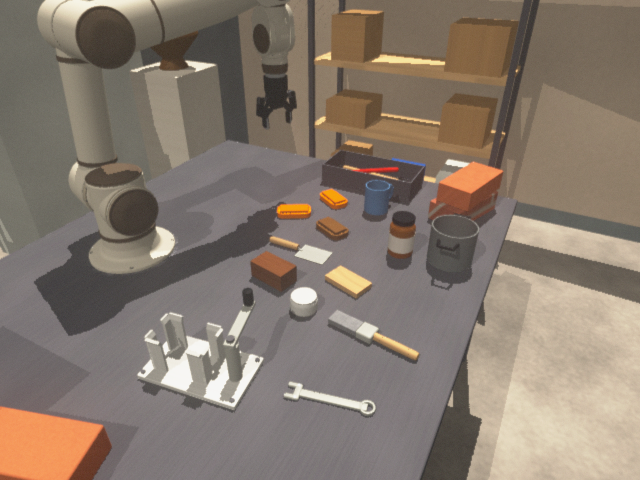

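Top view candidates: block at (337,272) dark red-brown, the only thick block. Plate at (312,208) light wood, square corners. Cap shapes: brown (235,260), orange (170,288) and orange (218,317); the bronze cap is the brown one. The fixture is at (457,262), its hinge at (462,230) and its knob at (422,238).

```bash
cat >> h.py <<'E'
def rect(f,seed,z,tol=28,r=45):
    "colour blob about seed -> minAreaRect, mapped to world at height z"
    img=cv2.GaussianBlur(f['frame'],(3,3),0); lab=cv2.cvtColor(img,cv2.COLOR_BGR2LAB).astype(int)
    x,y=seed; ref=np.median(lab[y-3:y+4,x-3:x+4].reshape(-1,3),0)
    m=(np.linalg.norm((lab-ref)*[.6,1,1],axis=2)<tol).astype(np.uint8)
    box=np.zeros_like(m); box[max(0,y-r):y+r,max(0,x-r):x+r]=1; m&=box
    m=cv2.morphologyEx(m,cv2.MORPH_OPEN,np.ones((3,3)));m=cv2.morphologyEx(m,cv2.MORPH_CLOSE,np.ones((7,7)))
    c=[k for k in cv2.findContours(m,0,1)[0] if cv2.pointPolygonTest(k,(x,y),False)>=0][0].reshape(-1,2)
    w=np.array([ray(f,p,z)[:2] for p in c])
    (cx,cy),(a,b),th=cv2.minAreaRect((w*1000).astype(np.float32))
    if a<b: a,b,th=b,a,th+90
    return np.array([cx,cy]),(a,b),(th+90)%180-90,c
E
python3 - <<'E'
from h import *
f=dict(np.load('top0.npz'))
for n,s,z in (('block',(337,272),.05),('plate',(312,208),.016),('cap',(235,260),.016)):
    print(n,f['frame'][s[1],s[0]],rect(f,s,z,tol=16)[:3])
print('hinge',ray(f,(462,230),.115),'knob',ray(f,(422,238),.15))
img=f['frame']; a=cv2.resize(img[200:320,400:500],None,fx=4,fy=4,interpolation=2); b=cv2.resize(img[170:320,195:365],None,fx=2,fy=2,interpolation=2)
o=np.zeros((480,760,3),np.uint8);o[:480,:400]=a;o[:300,410:750]=b;cv2.imwrite('pics/c1.png',o)
E
```

```text
block [ 51  88 152] (array([439.82983398,  72.52064514]), (107.94738006591797, 59.447025299072266), -11.343421936035156)
plate [123 189 235] (array([623.65765381, 143.53820801]), (107.16072845458984, 59.273250579833984), -16.505126953125)
cap [ 70 114 166] (array([469.43133545, 361.6690979 ]), (109.52552032470703, 60.86827850341797), -24.496383666992188)
hinge [ 0.54890442 -0.2607037   0.115     ] knob [ 0.51934779 -0.14630348  0.15      ]
```

View pics/c1.png

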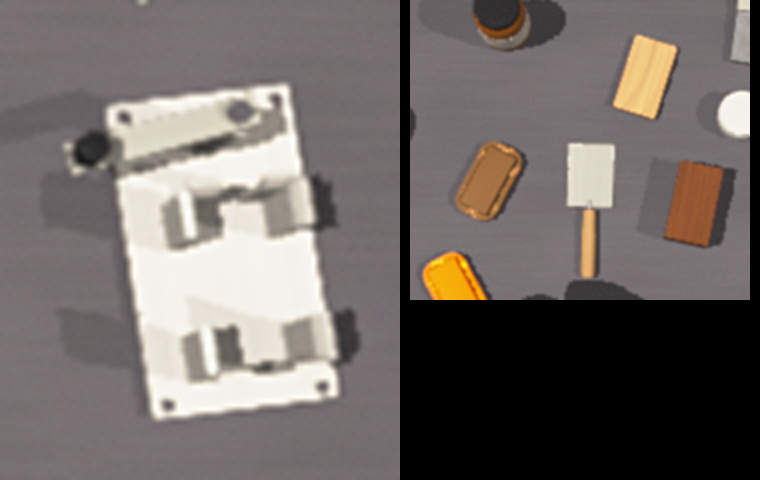

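The crop confirms three things. The bronze-brown cap (two-tier, rounded) is at (235,260), the square plate at (312,208) and the thick block at (337,272), and their measured sizes match. Moving above the block.

Emit:
servo_tool:
  commands:
    - {"xyz": [-35,-30,3],"yaw": -1}
    - {"xyz": [-85,-72,7],"yaw": -3}
    - {"xyz": [-135,-114,11],"yaw": -5}
    - {"xyz": [-185,-157,15],"yaw": -7}
    - {"xyz": [-235,-199,20],"yaw": -9}
    - {"xyz": [-285,-242,25],"yaw": -9}
    - {"xyz": [-335,-285,30],"yaw": -9}
    - {"xyz": [-370,-314,30],"yaw": -9}

```text
time: 1.1
tool_pos: [0.4279, 0.0939, 0.1823]
orientation: [[-0.981, 0.194, 0.0], [0.194, 0.981, 0.0], [0.0, 0.0, -1.0]]
force: [1.8, 1.5, -0.4]
gripper_width: 1.002
gripper_force: 0.0
```

Emit:
servo_tool:
  commands:
    - {"xyz": [-18,-15,0],"yaw": 0}
    - {"xyz": [-18,-15,0],"yaw": 0}
    - {"xyz": [-18,-15,0],"yaw": 0}

```text
time: 1.48
tool_pos: [0.4417, 0.0781, 0.1825]
orientation: [[-0.981, 0.194, -0.001], [0.194, 0.981, 0.0], [0.001, -0.0, -1.0]]
force: [0.2, 0.7, -0.3]
gripper_width: 1.002
gripper_force: 0.0
```

```bash
cat >> h.py <<'E'
def st():
    s=env.state(); R=np.array(s['orientation']); 
    print('t',round(s['time'],2),'tcp',np.round(np.array(s['tool_pos'])*1000,1),'ydir',round(np.degrees(np.arctan2(R[1,1],R[0,1])),2),'w',round(s['gripper_width'],3),'gf',round(s['gripper_force'],1),'F',np.round(s['force'],1),'q',np.round(s['qpos'],2)); return s
E
python3 - <<'E'
from h import *
s=st(); f=grab('wrist','w1.png'); np.savez('w1.npz',**f); p=proj(f,[[.4398,.0725,.05]])[0]; print(p)
print(rect(f,(int(p[0]),int(p[1])),.05,tol=18,r=300)[:3])
f=grab('top','t1.png'); np.savez('t1.npz',**f)
E
```

```text
t 1.48 tcp [441.7  78.1 182.5] ydir 78.8 w 1.002 gf 0.0 F [ 0.2  0.7 -0.3] q [ 0.17 -0.16 -0.12  1.61  0.    0.37]
[307.18766517 216.17656759]
(array([439.21459961,  74.33126068]), (108.09187316894531, 60.349491119384766), -11.385551452636719)
```

View pics/w1.png

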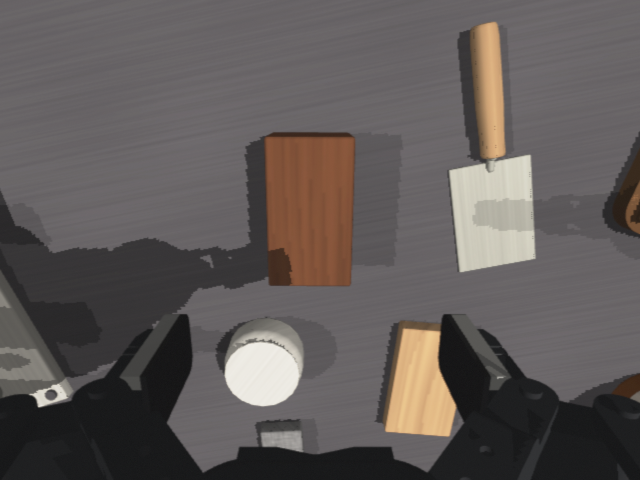

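The wrist view shows the block centred at (310,210), with the spatula clear at right and the tin clear below. I'll descend, grip, and compute the fixture pose.

Emit:
servo_tool:
  commands:
    - {"xyz": [1,-5,30],"yaw": 0}
    - {"xyz": [1,-5,80],"yaw": 0}
    - {"xyz": [1,-5,125],"yaw": 0}
    - {"xyz": [1,-5,146],"yaw": 0}
    - {"xyz": [1,-5,152],"yaw": 0}
    - {"xyz": [1,-5,152],"yaw": 0}

```text
time: 2.33
tool_pos: [0.4403, 0.0735, 0.0312]
orientation: [[-0.981, 0.193, 0.001], [0.193, 0.981, 0.0], [-0.001, 0.0, -1.0]]
force: [-0.5, 0.1, 0.1]
gripper_width: 0.998
gripper_force: 0.0
```

Emit:
servo_tool:
  commands:
    - {"xyz": [0,0,0],"yaw": 0}
    - {"xyz": [0,0,0],"yaw": 0}
    - {"xyz": [0,0,0],"yaw": 0}
    - {"xyz": [0,0,0],"yaw": 0}
  hand: 0

```text
time: 2.82
tool_pos: [0.441, 0.0729, 0.0316]
orientation: [[-0.981, 0.195, 0.002], [0.195, 0.981, 0.0], [-0.002, 0.0, -1.0]]
force: [-0.1, -0.3, 4.7]
gripper_width: 0.146
gripper_force: 2.6
```

```bash
python3 - <<'E'
from h import *
st()
f=dict(np.load('top0.npz'))
g=f['frame'][195:320,405:500].min(2)
m=(g>150).astype(np.uint8); m=cv2.morphologyEx(m,cv2.MORPH_CLOSE,np.ones((5,5)))
c=max(cv2.findContours(m,0,1)[0],key=cv2.contourArea).reshape(-1,2)+[405,195]
# base corners by hand from the crop (4x, offset 400,200)
P=np.array([ray(f,(400+u/4,200+v/4),.012)[:2]*1000 for u,v in ((108,105),(288,85),(338,395),(153,418))])
print(P,P.mean(0)); 
for i in range(4): d=P[(i+1)%4]-P[i]; print(np.linalg.norm(d),np.degrees(np.arctan2(d[1],d[0])))
w=np.array([ray(f,p,.012)[:2]*1000 for p in c],np.float32); print(cv2.minAreaRect(w))
print(ray(f,(460,227.5),.115)*1000, ray(f,(422.7,237.3),.151)*1000)
E
```

```text
t 2.83 tcp [441.   72.9  31.6] ydir 78.78 w 0.146 gf 2.6 F [-0.1 -0.3  4.7] q [ 0.16 -0.16 -0.41  1.32 -0.    0.36]
[[ 576.61173671 -186.3524954 ]
 [ 593.58921634 -315.97117725]
 [ 372.50157642 -345.5763283 ]
 [ 354.26682113 -215.02037744]] [ 474.24233765 -265.7300946 ]
130.72581037828024 -82.53786738048343
223.0609994888354 -172.37307254149025
131.82322483427228 97.95106783762175
224.18543428732752 7.346857605246517
((475.13995361328125, -265.204345703125), (228.14480590820312, 136.29873657226562), 7.918349266052246)
[ 555.63331229 -255.46362426  115.        ] [ 521.0722738  -147.97890501  151.        ]
```

```bash
python3 - <<'E'
from h import *
f=grab('wrist'); s=grab('scene'); o=np.zeros((480,800,3),np.uint8); o[:,:480]=cv2.resize(f['frame'],(480,360))[:0].shape[0] if 0 else 0
o[:360,:480]=cv2.resize(f['frame'],(480,360)); c=cv2.resize(s['frame'][200:320,200:340],None,fx=2.2,fy=2.2); o[:c.shape[0],485:485+c.shape[1]]=c
cv2.imwrite('pics/g1.png',o); st()
E
```

```text
t 2.92 tcp [440.8  72.9  31.3] ydir 78.78 w 0.006 gf 3.1 F [ 1.2 -0.4  6.2] q [ 0.16 -0.16 -0.41  1.31 -0.    0.36]
```

View pics/g1.png

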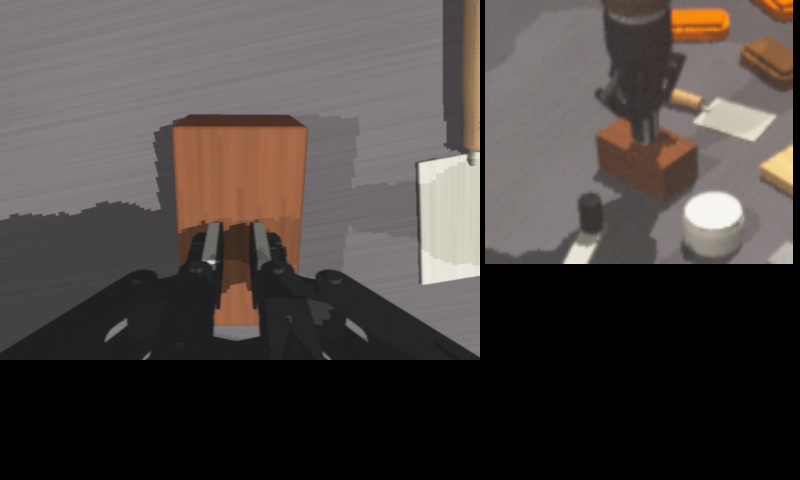

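```bash
python3 - <<'E'
from h import *
f=grab('wrist'); s=grab('scene'); st()
for z in (.0,.02,.03,.05,.06): print(z,'wrist',np.round(ray(f,(238/.75,226/.75),z)[:2]*1000),proj(f,[[.4408,.0729,z]])[0].round(),'scene',np.round(ray(s,(275,263.5),z)[:2]*1000),proj(s,[[.4408,.0729,z]])[0].round())
a=cv2.resize(f['frame'][200:480,160:480],(640,560)); cv2.imwrite('pics/g2.png',np.hstack([a[:400],cv2.resize(s['frame'][220:320,255:295],(160,400))]))
E
```

```text
t 3.02 tcp [440.8  72.9  31.4] ydir 78.78 w 0.001 gf 3.0 F [ 0.5 -0.5  5.2] q [ 0.16 -0.16 -0.41  1.31 -0.    0.36]
0.0 wrist [457.  70.] [316. 270.] scene [409. 133.] [273. 278.]
0.02 wrist [448.  72.] [316. 287.] scene [424. 110.] [273. 272.]
0.03 wrist [443.  73.] [316. 297.] scene [432.  98.] [273. 269.]
0.05 wrist [433.  75.] [316. 320.] scene [448.  75.] [272. 263.]
0.06 wrist [429.  76.] [316. 334.] scene [456.  64.] [272. 260.]
```

View pics/g2.png

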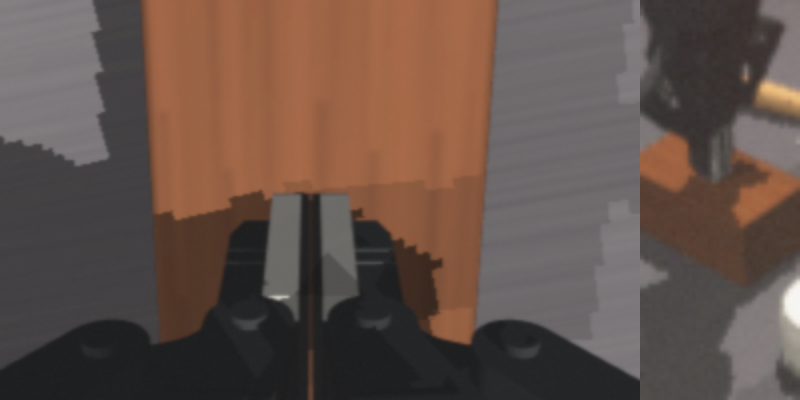

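The shut fingers stand on the block's top (tip at about (274,265) in the scene view), so they reach about 27 mm less than stated. I'll lift, open, go lower and watch the force.

Emit:
servo_tool:
  commands:
    - {"xyz": [0,0,-20],"yaw": 0}
    - {"xyz": [0,0,-25],"yaw": 0}
    - {"xyz": [0,0,-25],"yaw": 0}
    - {"xyz": [0,0,-25],"yaw": 0}
    - {"xyz": [0,0,-25],"yaw": 0}
    - {"xyz": [0,0,-25],"yaw": 0}
  hand: 1

```text
time: 3.78
tool_pos: [0.4401, 0.0729, 0.0553]
orientation: [[-0.981, 0.195, -0.0], [0.195, 0.981, -0.0], [0.0, -0.0, -1.0]]
force: [-0.5, 0.2, 0.1]
gripper_width: 1.0
gripper_force: 0.0
```

Emit:
servo_tool:
  commands:
    - {"xyz": [0,0,0],"yaw": 0}
    - {"xyz": [0,0,15],"yaw": 0}
    - {"xyz": [0,0,30],"yaw": 0}
    - {"xyz": [0,0,40],"yaw": 0}
    - {"xyz": [0,0,45],"yaw": 0}

```text
time: 4.4
tool_pos: [0.4397, 0.0728, 0.0095]
orientation: [[-0.981, 0.194, -0.001], [0.194, 0.981, -0.0], [0.001, -0.0, -1.0]]
force: [0.0, 0.7, 0.7]
gripper_width: 1.001
gripper_force: 0.0
```

```bash
python3 - <<'E'
from h import *
f=grab('wrist'); s=grab('scene'); st()
cv2.imwrite('pics/g3.png',np.hstack([cv2.resize(f['frame'],(480,360)),cv2.resize(s['frame'][220:310,235:315],(320,360))]))
E
```

```text
t 4.5 tcp [439.9  72.9  10. ] ydir 78.79 w 1.0 gf 0.0 F [-0.5 -0.3  0.3] q [ 0.16 -0.14 -0.44  1.27  0.    0.36]
```

View pics/g3.png

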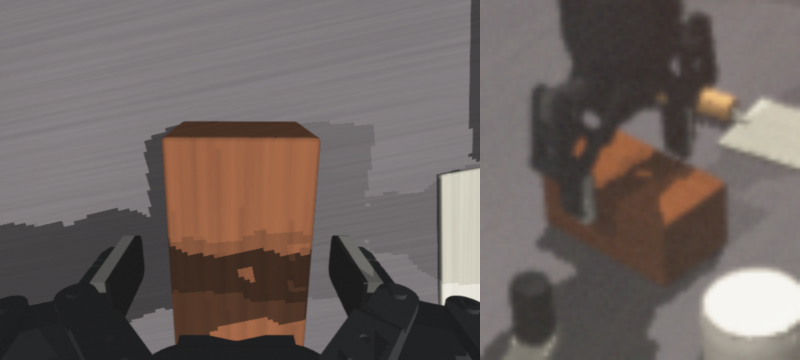

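Both fingers now straddle the block, at (130,270) and (345,270) in the wrist view. I'll go 14 mm lower, close, and try a small lift.

Emit:
servo_tool:
  commands:
    - {"xyz": [0,0,8],"yaw": 0}
    - {"xyz": [0,0,14],"yaw": 0}
    - {"xyz": [0,0,14],"yaw": 0}

```text
time: 4.88
tool_pos: [0.4399, 0.0729, -0.0039]
orientation: [[-0.981, 0.195, -0.001], [0.195, 0.981, -0.0], [0.001, -0.0, -1.0]]
force: [-0.5, 1.5, -0.6]
gripper_width: 0.996
gripper_force: 0.0
```

Emit:
servo_tool:
  commands:
    - {"xyz": [0,0,0],"yaw": 0}
    - {"xyz": [0,0,0],"yaw": 0}
    - {"xyz": [0,0,0],"yaw": 0}
    - {"xyz": [0,0,0],"yaw": 0}
  hand: 0

```text
time: 5.38
tool_pos: [0.4407, 0.073, -0.0028]
orientation: [[-0.981, 0.194, 0.001], [0.194, 0.981, 0.0], [-0.001, 0.0, -1.0]]
force: [-0.6, 0.9, 4.8]
gripper_width: 0.714
gripper_force: 66.7
```

```bash
python3 - <<'E'
from h import *
st()
s=grab('scene'); y=np.array([.194,.981,0]); 
for z in (0,.02,.03,.04): print(z,proj(s,[np.array([.44,.073,z])-y*.036, np.array([.44,.073,z])+y*.036]).round(0).tolist())
f=dict(np.load('w1.npz')); print(proj(f,[[.474,-.266,.012]]))
E
```

```text
t 5.38 tcp [440.7  73.   -2.8] ydir 78.79 w 0.714 gf 66.7 F [-0.6  0.9  4.8] q [ 0.16 -0.14 -0.46  1.25  0.    0.36]
0 [[264.0, 285.0], [282.0, 272.0]]
0.02 [[263.0, 279.0], [282.0, 266.0]]
0.03 [[263.0, 276.0], [282.0, 263.0]]
0.04 [[263.0, 273.0], [282.0, 260.0]]
[[-67.65103733 316.28747175]]
```

Gripped (opening 0.71, 67 N). I'll lift and carry it to a lookout beside the fixture.

Emit:
servo_tool:
  commands:
    - {"xyz": [0,0,-10],"yaw": 0}
    - {"xyz": [0,0,-35],"yaw": 0}
    - {"xyz": [0,-10,-80],"yaw": -3}
    - {"xyz": [-10,-40,-130],"yaw": -7}
    - {"xyz": [-20,-80,-170],"yaw": -11}
    - {"xyz": [-30,-120,-210],"yaw": -15}
    - {"xyz": [-40,-165,-240],"yaw": -19}
    - {"xyz": [-47,-198,-253],"yaw": -19}

```text
time: 6.42
tool_pos: [0.4479, -0.1322, 0.2516]
orientation: [[-0.991, -0.136, 0.002], [-0.136, 0.991, -0.001], [-0.002, -0.001, -1.0]]
force: [-0.4, 0.3, -2.1]
gripper_width: 0.718
gripper_force: 66.2
```

Emit:
servo_tool:
  commands:
    - {"xyz": [0,0,0],"yaw": 0}
    - {"xyz": [0,0,0],"yaw": 0}

```text
time: 6.68
tool_pos: [0.4476, -0.1301, 0.2493]
orientation: [[-0.991, -0.135, -0.001], [-0.135, 0.991, 0.001], [0.001, 0.001, -1.0]]
force: [-0.4, -0.3, -2.7]
gripper_width: 0.712
gripper_force: 66.2
```

```bash
python3 - <<'E'
from h import *
st(); f=grab('wrist','w2.png'); np.savez('w2.npz',**f); print(proj(f,[[.449,-.27,.012],[.449,-.27,.099],[.5556,-.2555,.115]]).round())
E
```

```text
t 6.67 tcp [ 447.6 -130.1  249.3] ydir 97.76 w 0.712 gf 66.2 F [-0.4 -0.3 -2.7] q [-0.28 -0.09  0.07  1.73  0.   -0.42]
[[166. 171.]
 [127. 188.]
 [137. 329.]]
```

View pics/w2.png

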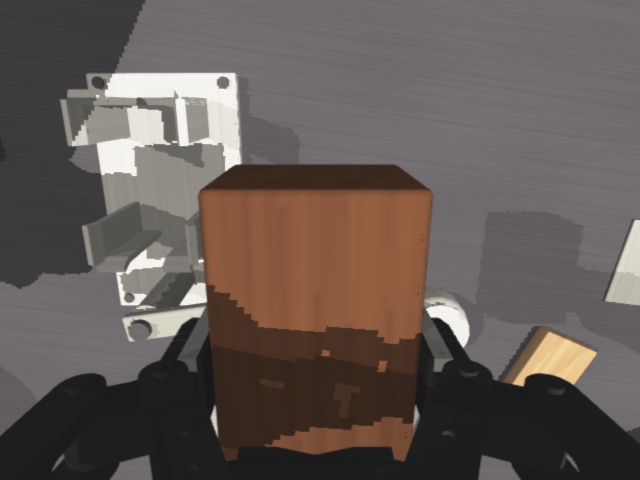

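The wrist view shows the fixture upright at (150,190), far base corners (87,73) and (238,72), holes (99,82), (222,82) and (128,297), hinge (140,328), pocket open.

```bash
python3 - <<'E'
from h import *
f=dict(np.load('w2.npz'))
g=cv2.cvtColor(f['frame'],cv2.COLOR_BGR2GRAY)
n=lambda z,*ps:[(ray(f,p,z)[:2]*1000).round(1) for p in ps]
# sub-pixel holes (dark blobs on white base)
for u,v in ((99,82),(222,82),(128,297)):
    p=g[v-10:v+11,u-10:u+11].astype(float); th=(p.max()+p.min())/2; ys,xs=np.nonzero(p<th*.95); 
    m=(p<th).astype(np.uint8); k,l,s,c=cv2.connectedComponentsWithStats(m); i=l[10,10]; print('hole',s[i],(c[i]+[u-10,v-10]).round(1),n(.012,c[i]+[u-10,v-10]))
C=n(.012,(87,73),(238,72)); print('corners',C, 'edge',np.linalg.norm(C[1]-C[0]),np.degrees(np.arctan2(*(C[1]-C[0])[::-1]))-90, (C[0]+C[1])/2)
print('hinge',n(.115,(140,328)),n(.12,(140,328)))
t=dict(np.load('t1.npz')); print('top cam')
np.set_printoptions(linewidth=250)
cv2.imwrite('pics/z.png',np.vstack([cv2.resize(f['frame'][70:290,55:255],None,fx=2.7,fy=2.7,interpolation=2)]))
E
```

```text
hole [  0   0  21  21 387] [97.9 81.4] [array([ 378.2, -332.1])]
hole [  5   4  12  13 123] [222.6  82.3] [array([ 364.1, -223.6])]
hole [  5   0  16  16 171] [129.9 293.1] [array([ 579.2, -302.9])]
corners [array([ 372.6, -341.5]), array([ 353.9, -210.9])] edge 131.93199005548274 8.148527408568498 [ 363.25 -276.2 ]
hinge [array([ 554.3, -252.9])] [array([ 551.2, -251. ])]
top cam
```

View pics/z.png

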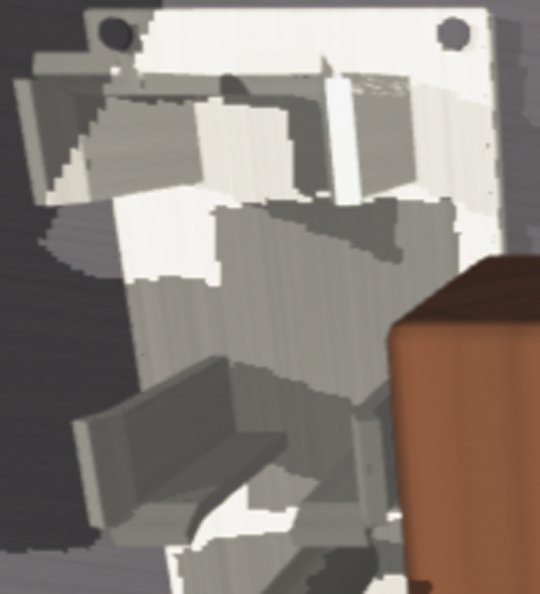

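The zoom shows the pocket's far angles ending at about (68,146) and (188,145) in wrist pixels, and the near left one starting at (83,226). Next I'll check the camera's bias on the held block's own corners.

```bash
python3 - <<'E'
from h import *
f=dict(np.load('w2.npz'))
n=lambda z,*ps:np.array([(ray(f,p,z)[:2]*1000) for p in ps]).round(1)
a=n(.099,(68.3,145.9),(188,145.2),(82.8,225.6)); print(a)
th=np.radians(8); ex=np.array([np.cos(th),np.sin(th)]); ey=np.array([-ex[1],ex[0]])
print('lr',a[1]-a[0],np.linalg.norm(a[1]-a[0]),'len x',(a[2]-a[0])@ex)
m=(a[0]+a[1])/2; print('pocket est',m+30*ex, 'x via mid', ((a[0]+a[2])/2)@ex, (m+30*ex)@ex)
b=n(.088,(72.4,145.9),(178.3,144.1)); print('inner',b,np.linalg.norm(b[1]-b[0]),b.mean(0)+30*ex)
# held block bottom far corners
c=n(.2523,(237,166),(393,166)); print('blk bottom corners',c,np.linalg.norm(c[1]-c[0])); tp=np.array([447.6,-130.1]); R=np.array([[-.991,-.135],[-.135,.991]]); print('rel tool',(c-tp)@R)
print('camera pos',(-cv2.Rodrigues(f['rvec'])[0].T@f['tvec'].ravel()).round(3))
E
```

```text
[[ 423.6 -312. ]
 [ 411.5 -227. ]
 [ 482.3 -303.2]]
lr [-12.1  85. ] 85.85691585422808 len x 59.35345892357875
pocket est [ 447.25804206 -265.32480697] x via mid 405.73227588117817 405.9792813943051
inner [[ 425.  -315. ]
 [ 413.1 -237.2]] 78.70482831440522 [ 448.75804206 -271.92480697]
blk bottom corners [[ 396.9 -166.3]
 [ 389.1 -109.3]] 57.53120892176698
rel tool [[ 55.1307 -29.0297]
 [ 55.1655  28.5103]]
camera pos [ 0.372 -0.141  0.41 ]
```

Emit:
servo_tool:
  commands:
    - {"xyz": [3,-22,0],"yaw": 0}
    - {"xyz": [8,-60,0],"yaw": 0}
    - {"xyz": [13,-100,20],"yaw": 0}
    - {"xyz": [17,-128,60],"yaw": 0}
    - {"xyz": [18,-137,100],"yaw": 0}
    - {"xyz": [18,-137,128],"yaw": 0}
    - {"xyz": [18,-137,138],"yaw": 0}
    - {"xyz": [18,-137,138],"yaw": 0}

```text
time: 7.72
tool_pos: [0.4486, -0.2678, 0.1117]
orientation: [[-0.991, -0.137, -0.001], [-0.137, 0.991, 0.0], [0.0, 0.0, -1.0]]
force: [0.4, 0.8, -3.1]
gripper_width: 0.72
gripper_force: 66.2
```

```bash
python3 - <<'E'
from h import *
st(); f=grab('wrist'); np.savez('w3.npz',**f); s=grab('scene'); np.savez('s3.npz',**s)
o=np.zeros((400,800,3),np.uint8); a=f['frame'][60:260,140:500]; 
o[:267,:480]=cv2.resize(a,(480,267),interpolation=2)
o[:400,490:790]=cv2.resize(s['frame'][280:400,125:215+0],(300,400),interpolation=2)
cv2.imwrite('pics/w3.png',o)
e=lambda x,y,z:[.448+x*.9903-y*.1392,-.268+x*.1392+y*.9903,z]
print(proj(f,[e(-.058,-.033,.088),e(-.058,.033,.088),e(-.03,-.033,.088),e(-.03,.033,.088)]).round(1).tolist())
E
```

```text
t 7.72 tcp [ 448.6 -267.8  111.7] ydir 97.85 w 0.72 gf 66.2 F [ 0.4  0.8 -3.1] q [-0.54  0.01 -0.1   1.46  0.   -0.68]
[[237.4, 149.1], [392.4, 148.8], [241.0, 213.0], [389.1, 212.7]]
```

View pics/w3.png

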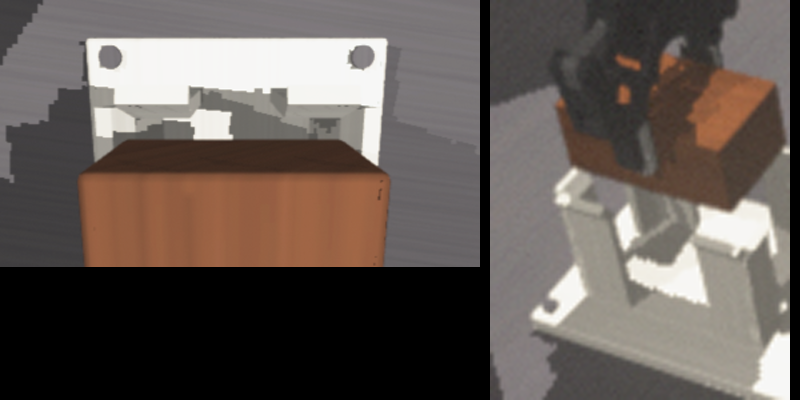

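The view shows the block centred over the pocket: block bottom corners (128,140)/(345,140) against base corners (87,38)/(387,38), all square. Checking x numerically.

```bash
python3 - <<'E'
from h import *
f=dict(np.load('w3.npz')); g=cv2.cvtColor(f['frame'],cv2.COLOR_BGR2GRAY)
e=lambda x,y,z:[.448+x*.9903-y*.1392,-.268+x*.1392+y*.9903,z]
for x,z in ((-.058,.012),(-.058,.088),(-.058,.099),(-.062,.099),(-.064,.099),(-.068,.099),(-.0865,.012)): print(x,z,proj(f,[e(x,0,z)])[0].round(1))
for u in (225,265,278,350,362): print(u,g[80:168:2,u].tolist())
for v in (145,155): print(v,g[v,195:440:3].tolist())
E
```

```text
-0.058 0.012 [314.9 136.2]
-0.058 0.088 [314.9 148.9]
-0.058 0.099 [314.9 151.7]
-0.062 0.099 [314.9 141.5]
-0.064 0.099 [314.9 136.4]
-0.068 0.099 [314.8 126. ]
-0.0865 0.012 [314.7  85.5]
225 [116, 119, 120, 116, 158, 241, 245, 156, 118, 120, 119, 119, 121, 121, 121, 126, 233, 245, 245, 245, 245, 245, 245, 198, 183, 186, 202, 203, 202, 152, 151, 219, 219, 220, 219, 220, 220, 221, 220, 128, 110, 109, 101, 106]
265 [116, 117, 118, 119, 166, 242, 246, 246, 246, 246, 246, 246, 246, 246, 246, 246, 246, 246, 246, 246, 246, 246, 245, 245, 245, 245, 245, 245, 245, 175, 147, 152, 155, 157, 195, 138, 110, 110, 110, 110, 110, 110, 79, 46]
278 [119, 116, 119, 119, 168, 243, 246, 246, 246, 246, 246, 246, 246, 246, 246, 246, 246, 246, 246, 246, 246, 246, 245, 245, 245, 245, 245, 245, 245, 176, 152, 153, 156, 157, 198, 235, 110, 110, 111, 111, 111, 110, 78, 43]
350 [123, 121, 120, 122, 160, 242, 247, 247, 247, 247, 247, 247, 247, 247, 247, 247, 247, 247, 247, 247, 247, 247, 246, 140, 114, 108, 118, 120, 120, 120, 120, 120, 129, 147, 120, 132, 108, 108, 108, 108, 108, 108, 78, 47]
362 [122, 123, 1
[... 319 characters left out ...]
7, 156, 157, 156, 157, 157, 157, 158, 217, 241, 238, 240, 239, 240, 240, 240, 242, 238, 108, 108, 107, 106, 108, 108, 109, 111, 117, 143, 149, 147, 128, 147, 157, 152, 154, 157, 157, 157, 157, 157, 157, 157, 157, 157, 157, 157, 156, 147, 144, 143, 145, 242, 245, 245, 245, 190, 101, 102, 116, 118]
155 [66, 65, 66, 67, 67, 154, 237, 238, 238, 237, 221, 217, 218, 220, 221, 218, 159, 159, 155, 89, 88, 87, 88, 110, 110, 110, 109, 110, 109, 113, 151, 241, 238, 240, 239, 240, 241, 240, 242, 121, 107, 108, 106, 107, 108, 107, 109, 107, 109, 108, 108, 107, 108, 109, 110, 109, 113, 117, 144, 128, 117, 118, 94, 94, 91, 119, 122, 145, 147, 145, 144, 144, 149, 245, 245, 245, 245, 118, 102, 102, 102, 101]
```

The wrist-view profile puts the flare's inner edge near row 148, against 149 predicted, and y within 0.3 mm. Aligned, so lowering.

Emit:
servo_tool:
  commands:
    - {"xyz": [0,0,8],"yaw": 0}
    - {"xyz": [0,0,14],"yaw": 0}
    - {"xyz": [0,0,20],"yaw": 0}
    - {"xyz": [0,0,28],"yaw": 0}
    - {"xyz": [0,0,36],"yaw": 0}
    - {"xyz": [0,0,42],"yaw": 0}

```text
time: 8.57
tool_pos: [0.4484, -0.2684, 0.0689]
orientation: [[-0.991, -0.136, -0.0], [-0.136, 0.991, 0.0], [0.0, 0.0, -1.0]]
force: [-1.0, 1.8, -2.1]
gripper_width: 0.717
gripper_force: 66.6
```

Emit:
servo_tool:
  commands:
    - {"xyz": [0,0,10],"yaw": 0}
    - {"xyz": [0,0,22],"yaw": 0}
    - {"xyz": [0,0,34],"yaw": 0}
    - {"xyz": [0,0,44],"yaw": 0}
    - {"xyz": [0,0,51],"yaw": 0}
    - {"xyz": [0,0,55],"yaw": 0}
    - {"xyz": [0,0,55],"yaw": 0}

```text
time: 9.45
tool_pos: [0.4483, -0.2685, 0.0142]
orientation: [[-0.991, -0.135, -0.001], [-0.135, 0.991, 0.0], [0.001, 0.0, -1.0]]
force: [-0.2, 2.6, -4.6]
gripper_width: 0.714
gripper_force: 66.4
```

Emit:
servo_tool:
  commands:
    - {"xyz": [0,0,2],"yaw": 0}
    - {"xyz": [0,0,4],"yaw": 0}
    - {"xyz": [0,0,4],"yaw": 0}

```text
time: 9.82
tool_pos: [0.4488, -0.2685, 0.0109]
orientation: [[-0.991, -0.136, 0.001], [-0.136, 0.991, 0.0], [-0.001, 0.0, -1.0]]
force: [0.4, 4.8, -0.9]
gripper_width: 0.713
gripper_force: 66.8
```

Emit:
servo_tool:
  commands:
    - {"xyz": [0,0.5,1],"yaw": 0}
    - {"xyz": [0,1,2],"yaw": 0}
    - {"xyz": [0,1,2],"yaw": 0}

```text
time: 10.2
tool_pos: [0.4487, -0.2684, 0.0093]
orientation: [[-0.991, -0.135, 0.001], [-0.135, 0.991, -0.002], [-0.001, -0.002, -1.0]]
force: [-1.5, -0.6, 3.5]
gripper_width: 0.717
gripper_force: 67.1
```

Seated (Fz turned positive, height as expected). I'll release, rise, and go above the plate.

Emit:
servo_tool:
  commands:
    - {"xyz": [0,0,0],"yaw": 0}
    - {"xyz": [0,0,0],"yaw": 0}
    - {"xyz": [0,0,0],"yaw": 0}
    - {"xyz": [0,0,-15],"yaw": 0}
    - {"xyz": [0,0,-60],"yaw": 0}
    - {"xyz": [0,0,-115],"yaw": 0}
    - {"xyz": [-15,25,-160],"yaw": 2}
    - {"xyz": [-40,65,-175],"yaw": 6}
  hand: 1

```text
time: 11.2
tool_pos: [0.4803, -0.1982, 0.1881]
orientation: [[-1.0, -0.027, 0.005], [-0.027, 1.0, -0.002], [-0.005, -0.002, -1.0]]
force: [0.9, -1.2, -0.3]
gripper_width: 1.002
gripper_force: 0.0
```

Emit:
servo_tool:
  commands:
    - {"xyz": [-32,50,0],"yaw": 3}
    - {"xyz": [-60,100,0],"yaw": 6}
    - {"xyz": [-90,150,0],"yaw": 10}
    - {"xyz": [-120,200,0],"yaw": 14}
    - {"xyz": [-150,250,0],"yaw": 18}
    - {"xyz": [-176,295,0],"yaw": 18.5}
    - {"xyz": [-189,320,0],"yaw": 18.5}
    - {"xyz": [-189,320,0],"yaw": 18.5}

```text
time: 12.2
tool_pos: [0.6585, 0.1299, 0.1837]
orientation: [[-0.958, 0.285, -0.0], [0.285, 0.958, 0.0], [0.0, -0.0, -1.0]]
force: [0.3, -0.4, 0.7]
gripper_width: 1.0
gripper_force: 0.0
```

```bash
python3 - <<'E'
from h import *
s=st(); f=grab('wrist'); p=proj(f,[[.6237,.1435,.016]])[0]; print(p)
c,sz,a,_=rect(f,(int(p[0]),int(p[1])),.016,tol=22,r=150); print(c,sz,a)
tp=np.array(s['tool_pos'])*1000; print('tool delta',totool([(c[0]-tp[0])/1000,(c[1]-tp[1])/1000,0]))
f=dict(np.load('w1.npz'))
f=grab('top'); g=f['frame']; print(rect(f,(312,208),.016,tol=18)[:3])
E
```

```text
t 12.2 tcp [658.5 129.9 183.7] ydir 73.43 w 1.0 gf 0.0 F [ 0.3 -0.4  0.7] q [0.19 0.39 0.47 1.66 0.   0.48]
[319.64132589 158.20906438]
[623.62402344 144.88565063] (108.55382537841797, 60.49776840209961) -16.605857849121094
tool delta [3.77140703e+01 4.40768520e+00 9.43507220e-04]
(array([625.6907959, 131.5605011]), (268.8832702636719, 56.82927703857422), 8.682168960571289)
```

Plate found at (623.6,144.9), 108×60 mm. I'll align and descend in two steps.

Emit:
servo_tool:
  commands:
    - {"xyz": [20,3,20],"yaw": 0}
    - {"xyz": [38,4.5,70],"yaw": 0}
    - {"xyz": [38,4.5,120],"yaw": 0}
    - {"xyz": [38,4.5,165],"yaw": 0}
    - {"xyz": [38,4.5,188],"yaw": 0}
    - {"xyz": [38,4.5,198],"yaw": 0}
    - {"xyz": [38,4.5,203],"yaw": 0}
    - {"xyz": [38,4.5,203],"yaw": 0}

```text
time: 13.3
tool_pos: [0.6236, 0.143, -0.0183]
orientation: [[-0.958, 0.288, 0.001], [0.288, 0.958, 0.0], [-0.001, 0.001, -1.0]]
force: [0.8, 0.2, 0.2]
gripper_width: 1.002
gripper_force: 0.0
```

Emit:
servo_tool:
  commands:
    - {"xyz": [0,0,1],"yaw": 0}
    - {"xyz": [0,0,2],"yaw": 0}

```text
time: 13.55
tool_pos: [0.6235, 0.1433, -0.0207]
orientation: [[-0.958, 0.288, 0.001], [0.288, 0.958, 0.0], [-0.001, 0.0, -1.0]]
force: [0.3, -0.6, 0.5]
gripper_width: 1.0
gripper_force: 0.0
```

Emit:
servo_tool:
  commands:
    - {"xyz": [0,0,0],"yaw": 0}
    - {"xyz": [0,0,0],"yaw": 0}
    - {"xyz": [0,0,0],"yaw": 0}
  hand: 0

```text
time: 13.92
tool_pos: [0.6235, 0.1434, -0.0207]
orientation: [[-0.958, 0.287, 0.001], [0.287, 0.958, 0.0], [-0.001, 0.001, -1.0]]
force: [1.0, 0.1, 5.3]
gripper_width: 0.707
gripper_force: 66.9
```

Emit:
servo_tool:
  commands:
    - {"xyz": [0,0,-10],"yaw": 0}
    - {"xyz": [0,0,-35],"yaw": 0}
    - {"xyz": [0,0,-80],"yaw": 0}
    - {"xyz": [4,-35,-130],"yaw": 0}
    - {"xyz": [8,-75,-170],"yaw": 0}
    - {"xyz": [14,-125,-200],"yaw": 0}
    - {"xyz": [20,-180,-210],"yaw": 0}
    - {"xyz": [26,-235,-210],"yaw": 0}

```text
time: 14.92
tool_pos: [0.53, -0.0758, 0.1901]
orientation: [[-0.958, 0.287, 0.002], [0.287, 0.958, -0.0], [-0.002, 0.0, -1.0]]
force: [0.7, 0.5, -1.3]
gripper_width: 0.708
gripper_force: 66.2
```

Emit:
servo_tool:
  commands:
    - {"xyz": [6,-50,0],"yaw": -5}
    - {"xyz": [12,-105,0],"yaw": -10}
    - {"xyz": [18,-155,0],"yaw": -15}
    - {"xyz": [21,-190,20],"yaw": -20}
    - {"xyz": [23,-209,45],"yaw": -24.6}
    - {"xyz": [23,-209,65],"yaw": -24.6}
    - {"xyz": [23,-209,75],"yaw": -24.6}
    - {"xyz": [23,-209,75],"yaw": -24.6}

```text
time: 15.92
tool_pos: [0.4483, -0.2676, 0.1134]
orientation: [[-0.991, -0.137, -0.001], [-0.137, 0.991, 0.001], [0.001, 0.001, -1.0]]
force: [0.4, 0.2, -1.5]
gripper_width: 0.714
gripper_force: 66.1
```

```bash
python3 - <<'E'
from h import *
s=st(); f=grab('wrist'); np.savez('w4.npz',**f)
z=s['tool_pos'][2]+.0207+.016; p=proj(f,[[s['tool_pos'][0]-.03,s['tool_pos'][1]-.004,z]])[0]; print(p)
img=cv2.GaussianBlur(f['frame'],(3,3),0).astype(int); print(img[int(p[1]),int(p[0])])
b,g,r=cv2.split(f['frame'].astype(int)); m=((r-b)>35).astype(np.uint8); m=cv2.morphologyEx(m,cv2.MORPH_OPEN,np.ones((3,3)))
k,l,t,c=cv2.connectedComponentsWithStats(m); i=l[int(p[1]),int(p[0])]; print(t[i])
q=l==i
for v in range(t[i][1],t[i][1]+90,6):
    u=np.nonzero(q[v])[0]; print(v,u.min(),u.max(), end=' | ')
for u in (260,300,340,380): print(u,np.nonzero(q[:,u])[0].min())
E
```

```text
t 15.93 tcp [ 448.3 -267.6  113.4] ydir 97.9 w 0.714 gf 66.1 F [ 0.4  0.2 -1.5] q [-0.54  0.01 -0.1   1.47  0.   -0.68]
[316.40501139 261.2539281 ]
[125 173 216]
[  212   150   207   202 33063]
150 255 359 | 156 253 360 | 162 305 359 | 168 308 362 | 174 308 360 | 180 217 412 | 186 212 418 | 192 212 418 | 198 213 417 | 204 213 417 | 210 213 417 | 216 214 416 | 222 214 416 | 228 215 415 | 234 215 415 | 260 150
300 150
340 150
380 181
```

```bash
python3 - <<'E'
from h import *
f=dict(np.load('w4.npz')); R=np.array([[-.991,-.137],[-.137,.991]])
for d in (181,183,185):
  c=np.array([ray(f,p,.1501)[:2]*1000 for p in ((211.5,d),(418.5,d))]); print(((c-[448.3,-267.6])@R).round(1).tolist())
g=cv2.cvtColor(f['frame'],cv2.COLOR_BGR2GRAY); print(g[140:192,330].tolist(), g[140:192,230].tolist())
E
```

```text
[[55.4, -30.6], [55.4, 30.1]]
[[54.8, -30.7], [54.8, 30.1]]
[[54.2, -30.7], [54.2, 30.2]]
[107, 86, 45, 33, 35, 34, 38, 37, 35, 39, 55, 66, 70, 75, 77, 77, 77, 78, 78, 84, 85, 85, 85, 88, 89, 89, 89, 89, 89, 89, 89, 90, 89, 89, 82, 76, 75, 75, 75, 75, 78, 95, 133, 161, 169, 178, 184, 189, 189, 189, 189, 190] [125, 129, 152, 175, 179, 180, 179, 180, 179, 180, 179, 179, 179, 179, 179, 179, 178, 178, 179, 178, 178, 178, 178, 168, 95, 77, 77, 76, 77, 77, 77, 77, 78, 76, 71, 68, 71, 71, 71, 71, 75, 89, 125, 152, 159, 165, 170, 175, 175, 175, 175, 175]
```

Plate is centred in the grip. Lowering; contact expected near TCP z = 41 mm.

Emit:
servo_tool:
  commands:
    - {"xyz": [0,0,10],"yaw": 0}
    - {"xyz": [0,0,22],"yaw": 0}
    - {"xyz": [0,0,32],"yaw": 0}
    - {"xyz": [0,0,44],"yaw": 0}
    - {"xyz": [0,0,55],"yaw": 0}
    - {"xyz": [0,0,63],"yaw": 0}
    - {"xyz": [0,0,68],"yaw": 0}
    - {"xyz": [0,0,69],"yaw": 0}

```text
time: 16.98
tool_pos: [0.4484, -0.2679, 0.0444]
orientation: [[-0.991, -0.137, -0.0], [-0.137, 0.991, 0.0], [0.0, 0.0, -1.0]]
force: [-0.9, 0.8, -1.4]
gripper_width: 0.702
gripper_force: 66.2
```

Emit:
servo_tool:
  commands:
    - {"xyz": [0,0,1],"yaw": 0}
    - {"xyz": [0,0,2],"yaw": 0}
    - {"xyz": [0,0,2],"yaw": 0}

```text
time: 17.35
tool_pos: [0.4485, -0.268, 0.0428]
orientation: [[-0.991, -0.137, 0.0], [-0.137, 0.991, -0.0], [-0.0, -0.0, -1.0]]
force: [0.6, -0.1, -1.4]
gripper_width: 0.706
gripper_force: 66.2
```

Emit:
servo_tool:
  commands:
    - {"xyz": [0,0,1],"yaw": 0}
    - {"xyz": [0,0,2],"yaw": 0}
    - {"xyz": [0,0,2],"yaw": 0}

```text
time: 17.73
tool_pos: [0.4486, -0.268, 0.0413]
orientation: [[-0.991, -0.137, 0.001], [-0.137, 0.991, -0.0], [-0.0, -0.0, -1.0]]
force: [-1.8, 0.8, 4.9]
gripper_width: 0.706
gripper_force: 66.9
```

Seated at the expected height. I'll release and go above the cap.

Emit:
servo_tool:
  commands:
    - {"xyz": [0,0,0],"yaw": 0}
    - {"xyz": [0,0,0],"yaw": 0}
    - {"xyz": [0,0,0],"yaw": 0}
    - {"xyz": [0,0,-15],"yaw": 0}
    - {"xyz": [0,0,-60],"yaw": 0}
    - {"xyz": [0,0,-110],"yaw": 0}
    - {"xyz": [-4,25,-140],"yaw": 0}
    - {"xyz": [-12,70,-145],"yaw": 0}
  hand: 1

```text
time: 18.73
tool_pos: [0.4516, -0.1974, 0.1891]
orientation: [[-0.991, -0.135, 0.004], [-0.135, 0.991, -0.002], [-0.004, -0.002, -1.0]]
force: [0.9, 0.7, -0.5]
gripper_width: 1.0
gripper_force: 0.0
```

Emit:
servo_tool:
  commands:
    - {"xyz": [-10,60,0],"yaw": 4}
    - {"xyz": [-20,120,0],"yaw": 8}
    - {"xyz": [-31,180,0],"yaw": 12}
    - {"xyz": [-41,240,0],"yaw": 16}
    - {"xyz": [-52,300,0],"yaw": 20}
    - {"xyz": [-62,360,0],"yaw": 24}
    - {"xyz": [-72,420,0],"yaw": 28}
    - {"xyz": [-83,480,0],"yaw": 32}

```text
time: 19.73
tool_pos: [0.4669, 0.292, 0.187]
orientation: [[-0.912, 0.41, 0.001], [0.41, 0.912, 0.001], [-0.001, 0.001, -1.0]]
force: [1.5, -0.6, -0.3]
gripper_width: 1.0
gripper_force: 0.0
```

```bash
python3 - <<'E'
from h import *
s=st(); p=totool(np.array([.4694,.3617,s['tool_pos'][2]])-s['tool_pos']); print(p)
f=grab('wrist'); np.savez('w5.npz',**f); p=proj(f,[[.4694,.3617,.024]])[0]; print(p)
u,v=int(p[0]),int(p[1]); c,sz,a,_=rect(f,(u,v),.016,tol=30,r=150); print(c,sz,a)
tp=np.array(s['tool_pos'])*1000; print('tool delta',totool([(c[0]-tp[0])/1000,(c[1]-tp[1])/1000,0]))
E
```

```text
t 19.73 tcp [466.9 292.  187. ] ydir 65.77 w 1.0 gf 0.0 F [ 1.5 -0.6 -0.3] q [ 0.56  0.08  0.12  1.61 -0.    0.98]
[2.63188506e+01 6.45689791e+01 5.35020603e-02]
[400.1427596  173.11817154]
[485.07522583 364.4888916 ] (260.437255859375, 235.6970672607422) 65.75630187988281
tool delta [13.21100342 73.53827119  0.21881592]
```

Emit:
servo_tool:
  commands:
    - {"xyz": [10,25,0],"yaw": 0}
    - {"xyz": [22,55,0],"yaw": 0}
    - {"xyz": [26,65,0],"yaw": 0}
    - {"xyz": [26,65,0],"yaw": 0}

```text
time: 20.27
tool_pos: [0.4699, 0.3599, 0.1859]
orientation: [[-0.913, 0.408, 0.0], [0.408, 0.913, -0.0], [-0.0, -0.0, -1.0]]
force: [-0.1, 0.3, -0.0]
gripper_width: 0.999
gripper_force: 0.0
```

```bash
python3 - <<'E'
from h import *
s=st(); tp=np.array(s['tool_pos'])*1000
f=grab('wrist'); np.savez('w5.npz',**f); p=proj(f,[[.4694,.3617,.024]])[0]; u,v=int(p[0]),int(p[1])
b,g,r=cv2.split(cv2.GaussianBlur(f['frame'],(3,3),0).astype(int)); print(p,f['frame'][v,u])
m=((r-b)>22).astype(np.uint8); m=cv2.morphologyEx(m,cv2.MORPH_OPEN,np.ones((3,3)))
c=[k for k in cv2.findContours(m,0,1)[0] if cv2.pointPolygonTest(k,(u,v),False)>=0][0].reshape(-1,2); print(c.min(0),c.max(0))
for z in (.0,.016):
    w=np.array([ray(f,q,z)[:2]*1000 for q in c],np.float32); R=cv2.minAreaRect(w); print(z,R,'tool',totool([(R[0][0]-tp[0])/1000,(R[0][1]-tp[1])/1000,0]).round(1))
for n,(x,y) in {'c':(u,v),'others':(0,0)}.items(): pass
E
```

```text
t 20.27 tcp [469.9 359.9 185.9] ydir 65.93 w 0.999 gf 0.0 F [-0.1  0.3 -0. ] q [ 0.65  0.18  0.23  1.62 -0.    1.07]
[317.45244331 205.90244777] [ 67 101 141]
[279 131] [361 268]
0.0 ((472.58575439453125, 361.775390625), (66.16985321044922, 116.4994888305664), 64.17102813720703) tool [-1.7  2.8 -0. ]
0.016 ((469.22015380859375, 363.11346435546875), (63.116031646728516, 111.12283325195312), 64.17103576660156) tool [ 1.9  2.7 -0. ]
```

Emit:
servo_tool:
  commands:
    - {"xyz": [1,2.7,30],"yaw": 1.2}
    - {"xyz": [1,2.7,85],"yaw": 1.2}
    - {"xyz": [1,2.7,135],"yaw": 1.2}
    - {"xyz": [1,2.7,170],"yaw": 1.2}
    - {"xyz": [1,2.7,192],"yaw": 1.2}
    - {"xyz": [1,2.7,202],"yaw": 1.2}
    - {"xyz": [1,2.7,206],"yaw": 1.2}
    - {"xyz": [1,2.7,206],"yaw": 1.2}

```text
time: 21.32
tool_pos: [0.4706, 0.3627, -0.0195]
orientation: [[-0.904, 0.428, 0.001], [0.428, 0.904, 0.001], [-0.001, 0.001, -1.0]]
force: [0.8, -0.7, -0.3]
gripper_width: 0.996
gripper_force: 0.0
```

Emit:
servo_tool:
  commands:
    - {"xyz": [0,0,0],"yaw": 0}
    - {"xyz": [0,0,0],"yaw": 0}
    - {"xyz": [0,0,0],"yaw": 0}
    - {"xyz": [0,0,0],"yaw": 0}
  hand: 0

```text
time: 21.82
tool_pos: [0.4707, 0.3632, -0.019]
orientation: [[-0.904, 0.427, 0.002], [0.427, 0.904, 0.001], [-0.001, 0.002, -1.0]]
force: [-0.5, 0.2, 5.8]
gripper_width: 0.707
gripper_force: 66.5
```

Emit:
servo_tool:
  commands:
    - {"xyz": [0,0,-8],"yaw": 0}
    - {"xyz": [0,0,-30],"yaw": 0}
    - {"xyz": [0,0,-75],"yaw": 0}
    - {"xyz": [-5,-12,-125],"yaw": 0}
    - {"xyz": [-18,-42,-170],"yaw": 0}
    - {"xyz": [-35,-82,-205],"yaw": 0}
    - {"xyz": [-56,-130,-220],"yaw": 0}
    - {"xyz": [-79,-184,-225],"yaw": 0}

```text
time: 22.82
tool_pos: [0.4628, 0.1614, 0.2059]
orientation: [[-0.904, 0.427, 0.001], [0.427, 0.904, 0.0], [-0.001, 0.001, -1.0]]
force: [0.7, -0.1, -3.9]
gripper_width: 0.706
gripper_force: 66.6
```

Emit:
servo_tool:
  commands:
    - {"xyz": [-23,-54,0],"yaw": -4}
    - {"xyz": [-46,-108,0],"yaw": -9}
    - {"xyz": [-69,-162,0],"yaw": -14}
    - {"xyz": [-92,-216,0],"yaw": -19}
    - {"xyz": [-115,-270,0],"yaw": -24}
    - {"xyz": [-138,-324,0],"yaw": -29}
    - {"xyz": [-158,-370,0],"yaw": -33.3}
    - {"xyz": [-170,-396,0],"yaw": -33.3}

```text
time: 23.82
tool_pos: [0.4465, -0.2703, 0.2044]
orientation: [[-0.99, -0.138, -0.001], [-0.138, 0.99, 0.0], [0.001, 0.0, -1.0]]
force: [0.5, 0.5, -4.0]
gripper_width: 0.706
gripper_force: 66.5
```

```bash
python3 - <<'E'
from h import *
s=st(); print(totool(np.array([.4484,-.2679,.115])-s['tool_pos']).round(1))
E
```

```text
t 23.82 tcp [ 446.5 -270.3  204.4] ydir 97.94 w 0.706 gf 66.5 F [ 0.5  0.5 -4. ] q [-0.54  0.02  0.09  1.64 -0.   -0.68]
[-2.3  2.1 89.4]
```

Emit:
servo_tool:
  commands:
    - {"xyz": [0,0,20],"yaw": 0}
    - {"xyz": [0,0,55],"yaw": 0}
    - {"xyz": [0,0,80],"yaw": 0}
    - {"xyz": [0,0,88],"yaw": 0}
    - {"xyz": [0,0,88],"yaw": 0}

```text
time: 24.45
tool_pos: [0.4471, -0.2679, 0.1169]
orientation: [[-0.99, -0.139, -0.0], [-0.139, 0.99, 0.0], [0.0, 0.0, -1.0]]
force: [-1.1, -0.3, -3.3]
gripper_width: 0.705
gripper_force: 66.5
```

```bash
python3 - <<'E'
from h import *
s=st(); tp=np.array(s['tool_pos']); print(totool(np.array([.4484,-.2679,tp[2]])-tp).round(1))
f=grab('wrist'); np.savez('w6.npz',**f)
# far edge of lower tier top (z=bottom+16) and upper tier
im=f['frame'].astype(int)
R=np.array(s['orientation'])
pt=lambda x,y,z: tp+R@np.array([x,y,0])+[0,0,.0193+z]
print('pred far edge z16,z0,upper24', proj(f,[pt(.055,0,.016),pt(.055,0,0),pt(.046,0,.024)]).round(1).tolist())
print('pred side edges at x=20mm z16', proj(f,[pt(.02,-.031,.016),pt(.02,.031,.016)]).round(1).tolist())
b,g,r=cv2.split(im)
for u in (300,320,340): print(u,[(v,(im[v,u]).tolist()) for v in range(150,215,3)])
v=int(proj(f,[pt(.02,0,.016)])[0][1]); d=(r-b)[v]; w=np.nonzero(d>22)[0]; print(v,w.min(),w.max(),d[200:440:6].tolist())
E
```

```text
t 24.45 tcp [ 447.1 -267.9  116.9] ydir 97.99 w 0.705 gf 66.5 F [-1.1 -0.3 -3.3] q [-0.54  0.   -0.09  1.47  0.   -0.68]
[-1.3 -0.1 -0. ]
pred far edge z16,z0,upper24 [[315.9, 181.4], [315.8, 173.0], [315.9, 217.6]]
pred side edges at x=20mm z16 [[219.2, 289.7], [412.4, 289.8]]
300 [(150, [30, 41, 58]), (153, [53, 71, 97]), (156, [75, 102, 126]), (159, [161, 218, 243]), (162, [165, 223, 245]), (165, [98, 134, 168]), (168, [84, 114, 142]), (171, [32, 44, 60]), (174, [31, 42, 56]), (177, [48, 70, 97]), (180, [80, 121, 171]), (183, [104, 161, 223]), (186, [109, 168, 229]), (189, [99, 152, 215]), (192, [83, 126, 178]), (195, [84, 126, 179]), (198, [90, 138, 196]), (201, [92, 144, 203]), (204, [88, 136, 195]), (207, [66, 100, 143]), (210, [37, 52, 72]), (213, [48, 74, 103])]
320 [(150, [29, 40, 57]), (153, [54, 73, 100]), (156, [77, 104, 130]), (159, [150, 206, 238]), (162, [157, 215, 242]), (165, [157, 215, 242]), (168, [157, 213, 241]), (171, [31, 44, 60]), (174, [33, 45, 60]), (177, [49, 71, 99]), (180, [74, 111, 155]), (183, [75, 111, 155]), (186, [74, 110, 155]), (189, [75, 112, 157]
[... 164 characters left out ...]
), (213, [47, 71, 100])]
340 [(150, [31, 40, 58]), (153, [55, 75, 101]), (156, [72, 96, 121]), (159, [143, 197, 234]), (162, [151, 208, 239]), (165, [151, 208, 239]), (168, [149, 206, 238]), (171, [31, 43, 57]), (174, [32, 45, 60]), (177, [44, 63, 88]), (180, [117, 176, 234]), (183, [109, 163, 223]), (186, [104, 155, 215]), (189, [95, 145, 204]), (192, [101, 153, 214]), (195, [100, 151, 212]), (198, [105, 160, 220]), (201, [100, 152, 213]), (204, [111, 168, 228]), (207, [104, 158, 220]), (210, [44, 66, 91]), (213, [48, 71, 101])]
289 220 412 [1, 0, 0, 2, 38, 67, 79, 80, 59, 79, 77, 79, 78, 80, 78, 78, 79, 80, 80, 80, 80, 79, 80, 80, 80, 81, 80, 80, 81, 80, 79, 50, 68, 71, 80, 75, 2, 2, 2, 2]
```

Cap sits 1 mm ahead in the grip, so I'll correct tool x by −2.3 mm and lower. Contact expected near TCP z = 58.7 mm.

Emit:
servo_tool:
  commands:
    - {"xyz": [-1.5,0,5],"yaw": 0}
    - {"xyz": [-2.3,0,14],"yaw": 0}
    - {"xyz": [-2.3,0,24],"yaw": 0}
    - {"xyz": [-2.3,0,34],"yaw": 0}
    - {"xyz": [-2.3,0,44],"yaw": 0}
    - {"xyz": [-2.3,0,51],"yaw": 0}
    - {"xyz": [-2.3,0,55],"yaw": 0}
    - {"xyz": [-2.3,0,55],"yaw": 0}

```text
time: 25.5
tool_pos: [0.4494, -0.2677, 0.0615]
orientation: [[-0.99, -0.139, -0.0], [-0.139, 0.99, 0.0], [0.0, 0.0, -1.0]]
force: [-0.2, 0.1, -3.5]
gripper_width: 0.709
gripper_force: 66.6
```

Emit:
servo_tool:
  commands:
    - {"xyz": [0,0,1],"yaw": 0}
    - {"xyz": [0,0,2],"yaw": 0}
    - {"xyz": [0,0,2],"yaw": 0}

```text
time: 25.88
tool_pos: [0.4495, -0.2678, 0.0597]
orientation: [[-0.99, -0.139, 0.0], [-0.139, 0.99, -0.0], [-0.0, -0.0, -1.0]]
force: [0.2, 0.2, -3.7]
gripper_width: 0.704
gripper_force: 66.6
```

Emit:
servo_tool:
  commands:
    - {"xyz": [0,0,1],"yaw": 0}
    - {"xyz": [0,0,2],"yaw": 0}
    - {"xyz": [0,0,2],"yaw": 0}

```text
time: 26.25
tool_pos: [0.4497, -0.2678, 0.059]
orientation: [[-0.99, -0.139, 0.001], [-0.139, 0.99, -0.001], [-0.001, -0.001, -1.0]]
force: [-3.8, 1.8, 7.1]
gripper_width: 0.705
gripper_force: 67.8
```

Seated (Fz +7 N). I'll release, rise, and go above the keeper knob.

Emit:
servo_tool:
  commands:
    - {"xyz": [0,0,0],"yaw": 0}
    - {"xyz": [0,0,0],"yaw": 0}
    - {"xyz": [0,0,0],"yaw": 0}
    - {"xyz": [0,0,-12],"yaw": 0}
    - {"xyz": [0,0,-50],"yaw": 0}
    - {"xyz": [0,0,-100],"yaw": 0}
    - {"xyz": [0,0,-135],"yaw": 0}
    - {"xyz": [0,0,-141],"yaw": 0}
  hand: 1

```text
time: 27.25
tool_pos: [0.4504, -0.2683, 0.2021]
orientation: [[-0.99, -0.139, 0.004], [-0.139, 0.99, -0.002], [-0.004, -0.003, -1.0]]
force: [-0.4, 0.2, -1.6]
gripper_width: 0.998
gripper_force: 0.0
```

```bash
python3 - <<'E'
from h import *
s=st(); f=grab('wrist'); np.savez('w7.npz',**f); t=grab('top'); np.savez('t7.npz',**t); sc=grab('scene'); np.savez('s7.npz',**sc)
ex=np.array([.9903,.1392]);ey=np.array([-.1392,.9903]);P=np.array([.4484,-.2679])
W=lambda x,y,z:[*(P+x*ex+y*ey),z]
# stack: bronze cap upper-tier extents in wrist view vs prediction
print('pred upper tier corners z.102',proj(f,[W(-.046,-.022,.102),W(-.046,.022,.102),W(.046,-.022,.102),W(.046,.022,.102)]).round().tolist())
b,g,r=cv2.split(f['frame'].astype(int)); m=((r-b)>22).astype(np.uint8); k,l,q,c=cv2.connectedComponentsWithStats(m); i=np.argmax(q[1:,4])+1; print('cap blob',q[i])
cn=cv2.findContours((l==i).astype(np.uint8),0,1)[0][0].reshape(-1,2)
for z in (.094,.102): print(z,cv2.minAreaRect(np.array([ray(f,p,z)[:2]*1000 for p in cn],np.float32)))
# knob: dark blob
for n,F,(u,v) in (('top',t,(423,237)),('scene',dict(np.load('scene0.npz')),(248,293))):
    G=F['frame'].max(2); sub=G[v-12:v+13,u-12:u+13]; mm=(sub<50).astype(np.uint8); k,l2,q2,c2=cv2.connectedComponentsWithStats(mm); i2=np.argmax(q2[1:,4])+1; print(n,q2[i2],c2[i2]+[u-12,v-12],ray(F,c2[i2]+[u-12,v-12],.145)*1000,ray(F,c2[i2]+[u-12,v-12],.133)*1000)
E
```

```text
t 27.25 tcp [ 450.4 -268.3  202.1] ydir 97.99 w 0.998 gf 0.0 F [-0.4  0.2 -1.6] q [-0.54  0.02  0.08  1.63 -0.   -0.68]
pred upper tier corners z.102 [[281.0, 154.0], [353.0, 154.0], [284.0, 293.0], [350.0, 293.0]]
cap blob [  268   130    99   171 15579]
0.094 ((446.3076477050781, -268.52764892578125), (114.62445068359375, 62.67463302612305), 7.507700443267822)
0.102 ((444.1429748535156, -268.8348693847656), (111.21036529541016, 60.80783462524414), 7.507634162902832)
top [ 8  8  8  8 38] [422.57894737 236.73684211] [ 523.57095207 -148.78532411  145.        ] [ 525.59056044 -150.99776494  133.        ]Traceback (most recent call last):
  File "<stdin>", line 12, in <module>
    return _wrapfunc(a, 'argmax', axis=axis, out=out, **kwds)
    return bound(*args, **kwds)
ValueError: attempt to get argmax of an empty sequence
```

Cap is seated flat and square, and the knob is at (523,−149), 109 mm from the hinge as it should be.

Emit:
servo_tool:
  commands:
    - {"xyz": [-10,12,0],"yaw": 10}
    - {"xyz": [-26,32,0],"yaw": 20}
    - {"xyz": [-45,55,0],"yaw": 30}
    - {"xyz": [-62,76,0],"yaw": 40}
    - {"xyz": [-78,95,0],"yaw": 50}
    - {"xyz": [-88,108,0],"yaw": 60}
    - {"xyz": [-88,108,0],"yaw": 70}
    - {"xyz": [-88,108,0],"yaw": 80}

```text
time: 28.4
tool_pos: [0.5212, -0.1481, 0.1969]
orientation: [[-0.304, 0.953, -0.003], [0.953, 0.304, 0.001], [0.001, -0.002, -1.0]]
force: [-1.2, -0.1, -0.2]
gripper_width: 0.998
gripper_force: 0.0
```

Emit:
servo_tool:
  commands:
    - {"xyz": [0,0,0],"yaw": 0}
    - {"xyz": [0,0,0],"yaw": 0}

```text
time: 28.65
tool_pos: [0.5213, -0.1486, 0.1979]
orientation: [[-0.312, 0.95, -0.001], [0.95, 0.312, 0.0], [0.001, -0.001, -1.0]]
force: [-0.3, -0.0, -0.2]
gripper_width: 1.0
gripper_force: 0.0
```

```bash
python3 - <<'E'
from h import *
s=st(); tp=np.array(s['tool_pos']); print(totool(np.array([.523,-.149,tp[2]])-tp).round(1))
f=grab('wrist'); p=proj(f,[[.523,-.149,.151]])[0]; u,v=p.round().astype(int); print(p)
G=f['frame'].max(2); w=45; sub=G[v-w:v+w,u-w:u+w]; mm=(sub<55).astype(np.uint8); k,l,q,c=cv2.connectedComponentsWithStats(mm)
for i in range(1,k):
    if q[i,4]>150: print(q[i]+[u-w,v-w,0,0,0],(c[i]+[u-w,v-w]).round(1),(ray(f,c[i]+[u-w,v-w],.145)*1000).round(1))
E
```

```text
t 28.65 tcp [ 521.3 -148.6  197.9] ydir 18.2 w 1.0 gf 0.0 F [-0.3 -0.  -0.2] q [-0.28  0.06  0.12  1.63 -0.    0.98]
[-0.9  1.5 -0. ]
[318.70591336 259.69586046]
[ 302  223   39   54 1635] [320.9 249.9] [ 523.1 -145.5  145. ]
```

Emit:
servo_tool:
  commands:
    - {"xyz": [-1,1.5,15],"yaw": 0}
    - {"xyz": [-1,1.5,45],"yaw": 0}
    - {"xyz": [-1,1.5,75],"yaw": 0}
    - {"xyz": [-1,1.5,91],"yaw": 0}
    - {"xyz": [-1,1.5,96],"yaw": 0}
    - {"xyz": [-1,1.5,96],"yaw": 0}

```text
time: 29.45
tool_pos: [0.5236, -0.1491, 0.1031]
orientation: [[-0.309, 0.951, 0.001], [0.951, 0.309, -0.0], [-0.0, 0.0, -1.0]]
force: [-0.3, 0.3, 0.0]
gripper_width: 1.001
gripper_force: 0.0
```

Emit:
servo_tool:
  commands:
    - {"xyz": [0,0,0],"yaw": 0}
    - {"xyz": [0,0,0],"yaw": 0}
    - {"xyz": [0,0,0],"yaw": 0}
    - {"xyz": [0,0,0],"yaw": 0}
  hand: 0.36

```text
time: 29.95
tool_pos: [0.5235, -0.1491, 0.1028]
orientation: [[-0.309, 0.951, 0.0], [0.951, 0.309, -0.0], [-0.0, 0.0, -1.0]]
force: [0.3, 0.3, -0.1]
gripper_width: 0.362
gripper_force: 0.0
```

Caged with no contact. Swinging along the arc.

Emit:
servo_tool:
  commands:
    - {"xyz": [-0.3,-5.6,0],"yaw": -3}
    - {"xyz": [-1.5,-17,0],"yaw": -9}
    - {"xyz": [-3.7,-28,0],"yaw": -15}
    - {"xyz": [-7.2,-38.7,0],"yaw": -21}
    - {"xyz": [-12,-49,0],"yaw": -27}
    - {"xyz": [-17.4,-58.8,0],"yaw": -33}
    - {"xyz": [-24,-68,0],"yaw": -39}
    - {"xyz": [-31.6,-76.4,0],"yaw": -45}

```text
time: 30.95
tool_pos: [0.4602, -0.2028, 0.1027]
orientation: [[-0.893, 0.451, 0.0], [0.451, 0.893, 0.0], [-0.0, 0.0, -1.0]]
force: [0.5, 0.4, -0.6]
gripper_width: 0.359
gripper_force: 0.4
```

Emit:
servo_tool:
  commands:
    - {"xyz": [-0.6,-11.3,0],"yaw": -6}
    - {"xyz": [-2.4,-22.5,0],"yaw": -12}
    - {"xyz": [-5.3,-33.4,0],"yaw": -18}
    - {"xyz": [-9.3,-43.9,0],"yaw": -24}
    - {"xyz": [-12.6,-50.7,0],"yaw": -28}
    - {"xyz": [-14.5,-54,0],"yaw": -30}
    - {"xyz": [-14.5,-54,0],"yaw": -30}

```text
time: 31.82
tool_pos: [0.4489, -0.2576, 0.1026]
orientation: [[-0.999, -0.051, 0.0], [-0.051, 0.999, 0.0], [-0.0, 0.0, -1.0]]
force: [-0.2, 0.4, -0.6]
gripper_width: 0.363
gripper_force: 0.0
```

```bash
python3 - <<'E'
from h import *
s=st(); H=np.array([555.3,-252.9]); d=np.array(s['tool_pos'])[:2]*1000-H; print(np.hypot(*d),np.degrees(np.arctan2(d[1],d[0]))%360)
E
```

```text
t 31.82 tcp [ 448.9 -257.6  102.6] ydir 92.95 w 0.363 gf 0.0 F [-0.2  0.4 -0.6] q [-0.52 -0.   -0.13  1.44  0.   -0.57]
106.55146167226529 182.52448753066318
```

Emit:
servo_tool:
  commands:
    - {"xyz": [0,-4,0],"yaw": -2}
    - {"xyz": [0,-8,0],"yaw": -4}
    - {"xyz": [0,-11,0],"yaw": -5}
    - {"xyz": [0,-13,0],"yaw": -5}
    - {"xyz": [0,-13,0],"yaw": -5}

```text
time: 32.45
tool_pos: [0.4495, -0.2705, 0.1027]
orientation: [[-0.99, -0.138, -0.0], [-0.138, 0.99, -0.0], [0.0, -0.0, -1.0]]
force: [-0.1, -1.3, 0.2]
gripper_width: 0.362
gripper_force: 0.0
```

Emit:
servo_tool:
  commands:
    - {"xyz": [0,-1,0],"yaw": 0}
    - {"xyz": [0,-2,0],"yaw": 0}
    - {"xyz": [0,-2,0],"yaw": 0}

```text
time: 32.83
tool_pos: [0.4495, -0.2709, 0.1026]
orientation: [[-0.99, -0.14, -0.001], [-0.14, 0.99, 0.003], [0.0, 0.003, -1.0]]
force: [-1.3, 8.5, 2.4]
gripper_width: 0.361
gripper_force: 4.4
```

Force is rising without motion, so the keeper is at its stop. One more small press, then back off, open and rise.

Emit:
servo_tool:
  commands:
    - {"xyz": [0,-1,0],"yaw": 0}
    - {"xyz": [0,-1.5,0],"yaw": 0}
    - {"xyz": [0,-1.5,0],"yaw": 0}

```text
time: 33.2
tool_pos: [0.4496, -0.271, 0.1025]
orientation: [[-0.99, -0.14, -0.001], [-0.14, 0.99, 0.006], [0.0, 0.006, -1.0]]
force: [-2.4, 16.2, 4.7]
gripper_width: 0.364
gripper_force: 8.2
```

Emit:
servo_tool:
  commands:
    - {"xyz": [0,3,0],"yaw": 0}
    - {"xyz": [0,6,0],"yaw": 0}
    - {"xyz": [0,6,0],"yaw": 0}

```text
time: 33.58
tool_pos: [0.4492, -0.268, 0.1027]
orientation: [[-0.99, -0.139, 0.0], [-0.139, 0.99, -0.0], [-0.0, -0.0, -1.0]]
force: [1.0, -0.2, 0.3]
gripper_width: 0.357
gripper_force: 0.0
```

Emit:
servo_tool:
  commands:
    - {"xyz": [0,0,0],"yaw": 0}
    - {"xyz": [0,0,0],"yaw": 0}
    - {"xyz": [0,0,0],"yaw": 0}
    - {"xyz": [0,0,-15],"yaw": 0}
    - {"xyz": [0,0,-50],"yaw": 0}
    - {"xyz": [0,0,-95],"yaw": 0}
    - {"xyz": [0,0,-110],"yaw": 0}
    - {"xyz": [0,0,-110],"yaw": 0}
  hand: 1

```text
time: 34.58
tool_pos: [0.4497, -0.2682, 0.2138]
orientation: [[-0.99, -0.139, 0.002], [-0.139, 0.99, -0.001], [-0.002, -0.001, -1.0]]
force: [0.3, 0.5, 0.4]
gripper_width: 1.0
gripper_force: 0.0
```

```bash
python3 - <<'E'
from h import *
s=st(); f=grab('wrist'); p=proj(f,[[.4484,-.2679,.151]])[0]; u,v=p.round().astype(int); print(p)
G=f['frame'].max(2); w=45; sub=G[v-w:v+w,u-w:u+w]; mm=(sub<55).astype(np.uint8); k,l,q,c=cv2.connectedComponentsWithStats(mm)
for i in range(1,k):
    if q[i,4]>150: print(q[i]+[u-w,v-w,0,0,0],(c[i]+[u-w,v-w]).round(1),(ray(f,c[i]+[u-w,v-w],.14)*1000).round(1))
b,g,r=cv2.split(f['frame'].astype(int)); m=((r-b)>22).astype(np.uint8); k,l,q,c=cv2.connectedComponentsWithStats(m); i=np.argmax(q[1:,4])+1; print('cap',q[i])
t=grab('top'); t0=dict(np.load('top0.npz'))
d=(np.abs(t['frame'].astype(int)-t0['frame']).max(2)>40).astype(np.uint8); 
for n,x,y in (('tin',361,227),('spatula',285,258),('brush',366,170),('wrench',433,170),('jar',240,180),('mug',163,231),('o1',170,288),('o2',218,317)): print(n,d[y-18:y+18,x-18:x+18].sum(),end=' ')
E
```

```text
t 34.58 tcp [ 449.7 -268.2  213.8] ydir 97.98 w 1.0 gf 0.0 F [0.3 0.5 0.4] q [-0.54  0.02  0.11  1.66  0.   -0.68]
[316.40502865 247.00179822]
[ 299  213   39   48 1428] [317.5 237.1] [ 446.  -267.6  140. ]
cap [  269   131    96   163 11381]
tin 7 spatula 0 brush 0 wrench 0 jar 0 mug 0 o1 0 o2 20
```

Knob is centred over the pocket and the bystanders haven't moved. Handing in.

```bash
python3 -c "
from workcell import env; print(env.hand_in())"
```

```text
the job is handed in; nothing more can be done
None
```

I stacked the block, plate and bronze cap in the pocket and swung the keeper to its stop. I handed the job in at about 35 s of the 72 s; the hand-in returned no verdict.

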